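Rake the tray out from under the hot rack

TASK

The small square-cornered tray has been shoved too deep under the hot wire rack to reach by hand. Draw the rake out of its holster by its neck, set it down on the table and let go, then take it again by its black handle, reach its blade in under the rack, lower it into the tray and pull until the whole tray lies on the table in front of the rack. Finally lay the rake flat on the table, clear of the tray, rack and holster; never touch the tray with the gripper or lift or tip it, and leave the tub, shaker, bottle and cups standing where they are.

Things in the scene. Friction and masses are not known exactly. Their poses are not given: they have to be found in the camera images.
- rack: Fixed wire rack, 290 (local x) by 220 (y) mm, origin on the table under its centre. Wires' underside 95 mm above the table, top 107; 24 mm apart, nothing passes through. Stands on four 10 mm legs at its corners, open below. Front, where the tray is drawn out, is the local -y edge (towards the robot's right at yaw 0).
- rack_front (a point): Middle of the rack's front edge, at table level, 110 mm towards local -y from the rack's origin; same axes as the rack.
- holster: Fixed covered aluminium channel, 120 (x) by 70 mm, 62 mm high; walls 4 mm, roof underside 58 mm. Origin on the table under its centre. Open only at its mouth at local -x, 60 mm from the origin. At the start the rake's handle is inside, the blade end sticks out.
- rake: Rake, 210 mm, 130 g. Origin mid-length at table level; x towards the blade, z up. Lies level on blade (x 100..105 mm, 60 wide, z 0..36) and tail heel (x -105..-97, 36 wide, z 0..24). Black handle x -105..0, 22 wide, z 22..38; aluminium neck x 0..100, 18 wide, z 24..36. Starts with x pointing out of the holster's mouth, tail 5-20 mm from its inner back wall.
- rake_blade (a point): Middle of the blade's lower edge, 102.5 mm ahead of the rake's origin.
- tray: Loose open dark steel tray, 100 (x) by 90 (y) mm outside, walls 22 mm high and 4 mm thick, floor 4 mm thick, about 0.2 to 0.4 kg. Origin under its centre, axes about parallel to the rack's. Starts under the rack in one of two lanes (60 mm left or right of the rack's middle), its front wall 50 to 95 mm in from the rack's front edge.
- tub: Loose round white plastic tub with a lid, 92 mm across, 68 mm high, under the rack in the lane beside the tray. Origin under its centre. Leave it.
- shaker: Loose steel shaker, 56 mm across, 90 mm high, standing in front of the rack, in front of the tub. Origin under its centre. Leave it.
- bottle: Loose plastic squeeze bottle, 56 mm across, 180 mm high, behind the work on the far side. Origin under its centre. Leave it.
- cups: Loose stack of upturned paper cups, 80 mm across, 119 mm high, on the far side. Origin under its centre. Leave it.
Not all that is in view belongs to the job. Leave any green or purple look-alike of the holster alone. Leave any red look-alike of the rake alone.

How it is judged:
On the way, in this order (a step that is already met when the one before it is completed fails the run):
1. the rake lies level on the table, wholly out of the holster, let go (height (world z) of rake below 0.01 m and angle between rake's own z axis and vertical below 0.12 rad and (horizontal distance between rake and holster above 0.165 m or y of rake in the frame of holster above 0.06 m or y of rake in the frame of holster below -0.06 m) and contact force between the fingers and rake below 0.1 N and linear speed of rake below 0.02 m/s), for 0.2 s.
2. the rake is held by its handle and its blade is lowered into the tray under the rack (x of rake_blade in the frame of tray between -0.05 and 0.05 m and y of rake_blade in the frame of tray between -0.045 and 0.045 m and z of rake_blade in the frame of tray below 0.02 m and contact force between the fingers and rake above 1 N and x of the grasp point in the frame of rake below 0.005 m), for 0.1 s.
3. with the blade in it and the rake held by the handle, the tray has come out in front of the rack (all of step 2 and y of tray in the frame of rack_front below -0.045 m), for 0.1 s.
At the end, for the whole second after the job is handed in: Tray flat and still on the table, its centre 45 mm or more in front of the rack's front edge; rake level (0.12 rad) and still on the table, out of the holster, blade not under the rack, touching neither tray nor rack; nothing held (y of tray in the frame of rack_front below -0.045 m and height (world z) of tray below 0.006 m and angle between tray's own z axis and vertical below 0.06 rad and linear speed of each of tray, rake below 0.01 m/s and height (world z) of rake below 0.01 m and angle between rake's own z axis and vertical below 0.12 rad and x of tray in the frame of rack_front between -0.2 and 0.2 m and z of rake_blade in the frame of rack below 0.01 m and (horizontal distance between rake and holster above 0.14 m or y of rake in the frame of holster above 0.06 m or y of rake in the frame of holster below -0.06 m) and contact force between rake and tray below 0.05 N and contact force between rake and rack below 0.05 N and (y of rake_blade in the frame of rack_front below 0 m or x of rake_blade in the frame of rack_front below -0.145 m or x of rake_blade in the frame of rack_front above 0.145 m) and contact force between the fingers and rake below 0.1 N).
It fails at once if the fingers touch the tray (contact force between the fingers and tray above 0.5 N).
It fails at once if the tray is lifted or tipped (height (world z) of tray above 0.02 m or angle between tray's own z axis and vertical above 0.3 rad).
It fails at once if the tub is pushed more than 20 mm or tipped (distance of tub from where it was at the start of the episode above 0.02 m or angle between tub's own z axis and vertical above 0.3 rad).
It fails at once if the shaker is pushed more than 20 mm or tipped (distance of shaker from where it was at the start of the episode above 0.02 m or angle between shaker's own z axis and vertical above 0.3 rad).
It fails at once if the bottle or the cup stack is pushed more than 20 mm or tipped (distance of any of bottle, cups from where it was at the start of the episode above 0.02 m or angle between any of bottle, cups's own z axis and vertical above 0.3 rad).
It also fails if it takes over 61 s, if anything falls off the work surface, if the arm or the gripper's body presses on something with over 40 N, if the wrist force passes 120 N, or if a joint passes its speed limit or range.

ROBOT

A 6-joint arm with a two-finger parallel gripper is mounted at the origin on the work surface. World frame = base frame: x ahead of the robot, y to its left, z up, the work surface at z = 0. Lengths are in m, angles in rad, forces in N, time in s.
With the tool pointing down it reaches from about 0.375 to 0.9 m from the base axis. Payload 3.1 kg.
Tool frame: the origin (TCP) lies midway between the tips of the shut fingers; the grasp point (between the pads) lies 19 mm behind it; z points along the fingers, y is the line along which they close (so a half turn about z gives the same grasp; the last joint's range is limited). The gripper opens to 85 mm and grips with 20 to 120 N. Pads are 22 mm wide; open, the fingers measure 114 mm over their backs; the gripper's body (76 mm by 85 mm) begins 54 mm behind the grasp point. The pads swing forward as they close: fully open they stand 13 mm farther back than shut.
Start: joints at [1.065, 0.527, 1.433, -0, 1.181, -0.178], TCP at [0.201, 0.592, 0.231] pointing down, gripper open.
Joint ranges: [-3.08, 3.08], [-0.75, 2.2], [0.22, 2.44], [-1.43, 4.57], [0, 2.65], [-2.85, 2.85]. Speed limits (rad/s): [2.79, 2.79, 3.14, 3.14, 3.14, 3.14].

INTERFACE

Orientations are given as a unit quaternion [x, y, z, w].
In Python, from station import manip gives the robot as it stands.
- The arm moves only by the tool step_arm, never from a script. Its argument "targets" is text: rows parted by semicolons, each of 4 numbers parted by spaces: the shift along the tool's x, y, z in mm, then the turn about the tool's z in degrees. A call has 1 to 12 rows; each row is the pose to reach, as a shift and turn from the pose commanded when the call began, along the tool's axes at that moment; what a row does not reach only later rows make up. A row lasts 1/10 s, in which the tool goes at most 50 mm and 8.59 degrees, less where a joint would pass 70% of its speed; a pose out of reach is approached as far as the arm can. A call with a gripper value outside its range is refused whole. "gripper" is the closure, from 0 (fully open) to 1 (shut), set as the call begins (left out, the last holds). The fingers move at their own pace and stop on an object; "squeeze" is the grip in N (left out, the last holds). Time passes only in rows, so rows that repeat a pose let the fingers close. It gives the time, the measured TCP pose, the force, the opening and the grip force at its end, in the units of the state.
- manip.sense(): the state, without advancing time (a new reading comes with each control period).
- manip.snapshot(name): name is "side" or "top" or "wrist"; returns the picture (420x560x3 uint8, red, green, blue); there is no depth.
- manip.get_calibration(name): a dict with "fov_y" (degrees; the focal length in pixels is half the picture's height over the tangent of half this angle, whatever the lens; pixels are square), "cx", "cy" (the principal point, pixels), "extrinsics" (4x4, takes a point from camera to world coordinates); the wrist camera has in their place "tool_from_camera" (4x4, takes a point from camera to tool coordinates, whose origin is the TCP and whose axes are the flange's). Camera axes: x right, y down, z forward; pixel columns grow to the right and rows downward; lengths in m; the calibration is good to about 2 mm. A picture is of the moment at which its call begins: read the wrist's pose just before it. get_calibration takes no time and is no camera call.
- manip.sign_off(): hands the job in; it is judged then, once.
Trained networks look in the newest picture that a camera, given by its name, has taken for a name from the list of things; names that differ only in an ending like _2 or _b are one class to them, and where a whole thing is asked for, a point or a joint stands for the part that bears it (a point fixed in the world has none). Each returns a list of dicts, best first, with "p" (0 to 1); they miss things now and then, are a little off and sometimes report something else, mostly with a low value. They report only what shows in the picture. A call takes as long as a camera call. They do not tell look-alikes from the thing itself.
- manip.recognise(camera, query): "position" ([column, row] in pixels, amid what is visible of it).
- manip.masks_of(camera, query): "pixels" (420x560 bool, what is visible of it) and "position" ([column, row] in pixels, amid what is visible of it).
- manip.mark_of(camera, query): "position" ([column, row] in pixels: a listed point, or the origin of a listed thing).
The state is a dict: "t": time; "q": joint angles; "qd": joint speeds; "tau": joint torques, N m; "tcp_pos": TCP position; "tool_rot": TCP orientation; "force": force on the tool from outside, world axes, zero at the start; "ft_torque": the same for the moment, N m; "finger_gap": opening from 0.0 (shut) to 1.0 (fully open); "gripper_force": force on a finger pad.
Only numpy, scipy, OpenCV 4.12 (cv2) and the standard library are available. Lean on these libraries where they do the work, as an engineer would, in place of code of your own. Each camera call takes 0.05 s, during which the arm holds its last target. There are 200 camera calls.

## Working session

There is one attempt and no reset: what is moved stays moved. The work goes in short steps, Python scripts to look and compute and a tool call to move; the robot and the scene stay as the last step left them, time stands still between calls to the robot, and variables do not carry over. Pictures are saved under pics/ and viewed, at most 10 in all, crops included, and the job is handed in when it is done.

Besides the shell and the picture viewer there is one more tool, called after ">>>" as name(argument=value, ...) on one line, values as JSON. step_arm: Moves the arm, as the interface text tells. Its arguments: {"type":"object","properties":{"targets":{"type":"string"},"gripper":{"type":"number"},"squeeze":{"type":"number"}},"required":["targets"]}

```bash
mkdir -p pics; ls; python3 - <<'E'
from station import manip
import cv2,numpy as np
print({k:np.round(v,3) for k,v in manip.sense().items() if k in('t','tcp_pos','tool_rot')})
for c in('side','top'):
    im=manip.snapshot(c); cv2.imwrite(f'pics/{c}0.png',im[:,:,::-1])
    cal=manip.get_calibration(c); print(c,cal['fov_y'],cal['cx'],cal['cy'],np.round(cal['extrinsics'],3).tolist(), [k for k in cal])
cal=manip.get_calibration('wrist');print(cal)
for n in 'rack rack_front holster rake rake_blade tray tub shaker bottle cups'.split():
    for c in('side','top'):
        try:print(n,c,[(np.round(d['position']).tolist(),round(d['p'],2)) for d in manip.mark_of(c,n)])
        except Exception as e:print(n,c,e)
E
```

```text
pics
{'t': np.float64(0.0), 'tcp_pos': array([0.2  , 0.591, 0.23 ]), 'tool_rot': array([ 0.163,  0.987, -0.001, -0.   ])}
side 43.2101388750778 274.90328371625196 210.61560105464983 [[0.963, -0.196, 0.183, 0.262], [-0.267, -0.744, 0.613, -1.099], [0.016, -0.639, -0.769, 1.228], [0.0, 0.0, 0.0, 1.0]] ['fov_y', 'cx', 'cy', 'extrinsics']
top 45.85942754874997 283.1336354465498 197.07813632469205 [[0.003, -0.995, 0.101, 0.357], [-1.0, -0.002, 0.01, -0.143], [-0.01, -0.101, -0.995, 1.671], [0.0, 0.0, 0.0, 1.0]] ['fov_y', 'cx', 'cy', 'extrinsics']
{'fov_y': 61.047909332964046, 'cx': 274.37062696192936, 'cy': 212.03741220533763, 'tool_from_camera': array([[-2.84025530e-04, -9.63618796e-01, -2.67280256e-01,
         6.77460330e-02],
       [ 9.99999859e-01, -3.93913493e-04,  3.57515955e-04,
        -6.86431284e-04],
       [-4.49794394e-04, -2.67280117e-01,  9.63618771e-01,
        -1.44209035e-01],
       [ 0.00000000e+00,  0.00000000e+00,  0.00000000e+00,
         1.00000000e+00]])}
rack side [([242.0, 132.0], 0.96)]
rack top [([177.0, 193.0], 0.67)]
rack_front side []
rack_front top []
ho
[... 299 characters left out ...]
, 0.97), ([282.0, 126.0], 0.71), ([327.0, 168.0], 0.59)]
rake_blade side [([170.0, 296.0], 0.98), ([276.0, 238.0], 0.75), ([211.0, 389.0], 0.73)]
rake_blade top [([423.0, 278.0], 0.95), ([350.0, 291.0], 0.87), ([310.0, 191.0], 0.55)]
tray side [([260.0, 132.0], 0.83), ([342.0, 200.0], 0.52), ([322.0, 157.0], 0.3)]
tray top [([177.0, 177.0], 0.83)]
tub side [([225.0, 139.0], 0.7), ([338.0, 248.0], 0.46)]
tub top [([174.0, 213.0], 0.95)]
shaker side [([243.0, 176.0], 0.75)]
shaker top [([233.0, 206.0], 0.72), ([176.0, 175.0], 0.6)]
bottle side [([342.0, 198.0], 0.63)]
bottle top [([283.0, 128.0], 0.6)]
cups side [([322.0, 159.0], 0.83), ([315.0, 240.0], 0.23)]
cups top [([227.0, 127.0], 0.62)]
```

View pics/side0.png

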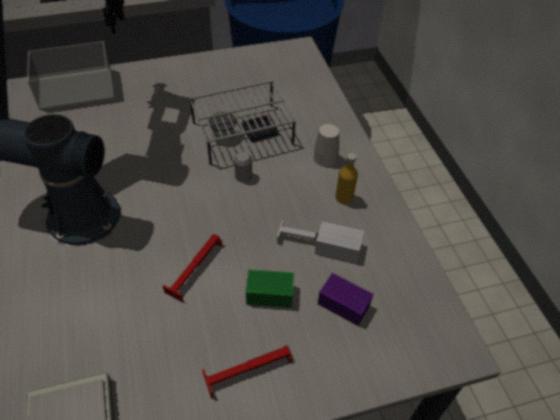

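View pics/top0.png

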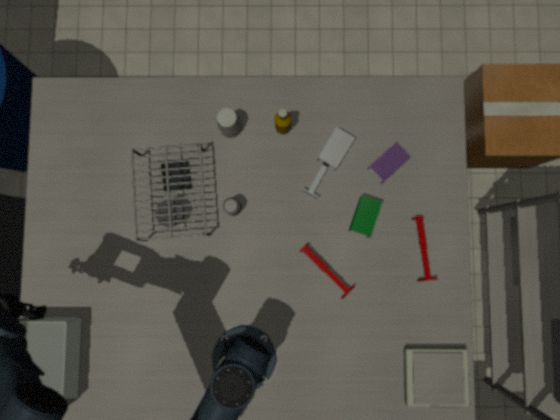

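The side view shows the rack at (242,125), the dark tray at (262,128) and the tub at (225,125). The shaker is at (243,168), the cups at (327,145) and the bottle at (346,180).
- **Holster candidates (side):** bare aluminium at (340,240), green at (270,288), purple at (345,298). I choose the aluminium one.
- **Rake candidates (side):** grey blade and neck sticking out at (295,235), and red ones at (195,268) and (248,370). I choose the grey one, which is at (317,180) in the top view.

```bash
cat > h.py <<'E'
from station import manip
import cv2,numpy as np
from scipy.spatial.transform import Rotation as R
def cam(c):
    k=manip.get_calibration(c); f=210/np.tan(np.radians(k['fov_y']/2))
    if c=='wrist':
        s=manip.sense(); T=np.eye(4);T[:3,:3]=R.from_quat(s['tool_rot']).as_matrix();T[:3,3]=s['tcp_pos'];E=T@k['tool_from_camera']
    else:E=k['extrinsics']
    return f,k['cx'],k['cy'],np.array(E)
def ray(C,p):
    f,cx,cy,E=C; d=E[:3,:3]@np.array([(p[0]-cx)/f,(p[1]-cy)/f,1]);return E[:3,3],d
def onz(C,p,z):
    o,d=ray(C,p);return o+d*(z-o[2])/d[2]
def proj(C,P):
    f,cx,cy,E=C;q=E[:3,:3].T@(np.array(P)-E[:3,3]);return np.array([cx+f*q[0]/q[2],cy+f*q[1]/q[2]])
def tri(a,b):
    (o1,d1),(o2,d2)=a,b
    s=np.linalg.lstsq(np.c_[d1,-d2],o2-o1,rcond=None)[0];p,q=o1+s[0]*d1,o2+s[1]*d2
    return (p+q)/2,np.linalg.norm(p-q)
E
python3 - <<'E'
from h import *
S,T=cam('side'),cam('top')
for n,p,q in [('rack',(242,132),(177,193)),('holster',(338,248),(337,153)),('rakeO',(311,241),(327,168)),('blade',(276,238),(310,191)),('tray',(260,132),(177,177)),('tub',(225,139),(174,213)),('shaker',(243,176),(233,206)),('bottle',(342,198),(283,128)),('cups',(322,159),(227,127))]:
    print(n,np.round(onz(S,p,0),3),np.round(onz(T,q,0),3),np.round(tri(ray(S,p),ray(T,q)),3) if 0 else '')
import sys
t=cv2.imread('pics/top0.png')
a=cv2.resize(t[130:255,120:250],None,fx=4,fy=4,interpolation=cv2.INTER_CUBIC); b=cv2.resize(t[110:235,280:350],None,fx=4,fy=4,interpolation=cv2.INTER_CUBIC)
o=np.hstack([a,b])
cv2.imwrite('pics/crop.png',np.clip(o*1.6,0,255).astype('uint8'))
E
```

```text
rack [0.539 0.246 0.   ] [0.541 0.234 0.   ] 
holster [ 0.692 -0.3    0.   ] [ 0.679 -0.309  0.   ] 
rakeO [ 0.625 -0.257  0.   ] [ 0.628 -0.275  0.   ] 
blade [ 0.53  -0.221  0.   ] [ 0.549 -0.217  0.   ] 
tray [0.599 0.231 0.   ] [0.596 0.236 0.   ] 
tub [0.475 0.226 0.   ] [0.473 0.243 0.   ] 
shaker [0.495 0.043 0.   ] [0.497 0.044 0.   ] 
bottle [ 0.768 -0.125  0.   ] [ 0.766 -0.125  0.   ] 
cups [0.763 0.052 0.   ] [0.769 0.068 0.   ]
```

View pics/crop.png

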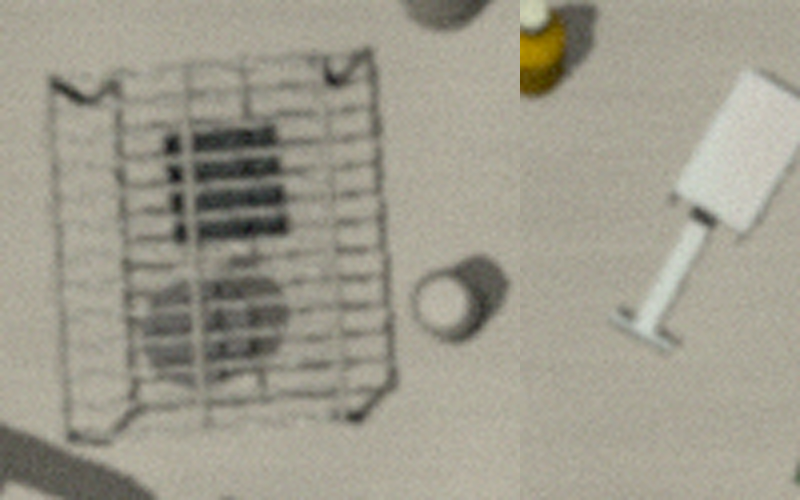

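The crop confirms the grey rake: a black handle end shows at the mouth of the aluminium holster and the blade is bottom left. The tray is in the far-x lane with the tub beside it, and the shaker is in front of the tub. Next I move the wrist camera over the rake.

```bash
cat >> h.py <<'E'
def delta(P,yaw):
    s=manip.sense();r=R.from_quat(s['tool_rot']);M=r.as_matrix()
    d=M.T@(np.array(P)-s['tcp_pos'])*1000
    y0=np.degrees(np.arctan2(M[1,0],M[0,0])); t=-(yaw-y0); t=(t+180)%360-180
    print('t',round(s['t'],2),'tcp',np.round(s['tcp_pos'],4),'yaw',round(y0,2),'tilt',round(np.degrees(np.arccos(-M[2,2])),2),'-> shift',np.round(d,1),'turn',round(t,1))
E
python3 - <<'E'
from h import *
T=cam('top')
b=onz(T,(311,192.5),.036); h=onz(T,(335.5,148),.062); m=onz(T,(326,163.5),.034)
print(b,h,m); d=b-h; yw=np.degrees(np.arctan2(d[1],d[0]));print(yw)
u=d[:2]/np.linalg.norm(d[:2]); p=b[:2]-u*.055; print(p)
delta([p[0],p[1],.20],yw)
E
```

```text
[ 0.53962801 -0.21848605  0.036     ] [ 0.68413597 -0.29813566  0.062     ] [ 0.63728221 -0.26880133  0.034     ]
151.13741080331516
[ 0.5877959  -0.24503514]
t 1.1 tcp [0.2006 0.5919 0.2313] yaw 161.28 tilt 0.01 -> shift [-635.4 -668.4   31.3] turn 10.1
```

>>> step_arm(targets="-636 -668 31 10;-636 -668 31 10;-636 -668 31 10;-636 -668 31 10;-636 -668 31 10;-636 -668 31 10;-636 -668 31 10;-636 -668 31 10;-636 -668 31 10;-636 -668 31 10;-636 -668 31 10;-636 -668 31 10", gripper=0)

```text
t: 2.3
tcp_pos: [0.4536, 0.0458, 0.2114]
tool_rot: [0.248, 0.969, 0.0, 0.001]
force: [1.0, 0.7, -0.4]
finger_gap: 1.0
gripper_force: 0.0
```

```bash
python3 - <<'E'
from h import *
delta([.588,-.245,.2],151.1)
E
```

```text
t 2.3 tcp [0.4536 0.0458 0.2114] yaw 151.25 tilt 0.06 -> shift [-257.7 -190.3   11.6] turn 0.2
```

>>> step_arm(targets="-230 -169 10 0;-230 -169 10 0;-230 -169 10 0;-230 -169 10 0;-230 -169 10 0;-230 -169 10 0;-230 -169 10 0;-230 -169 10 0;-230 -169 10 0;-230 -169 10 0")

```text
t: 3.3
tcp_pos: [0.5726, -0.2092, 0.2013]
tool_rot: [0.247, 0.969, 0.0, -0.0]
force: [0.3, -0.3, 0.1]
finger_gap: 1.002
gripper_force: 0.0
```

```bash
python3 - <<'E'
from h import *
delta([.588,-.245,.2],151.1)
C=cam('wrist'); im=manip.snapshot('wrist'); cv2.imwrite('pics/w1.png',im[:,:,::-1]); np.save('C1.npy',np.r_[C[:3],C[3].ravel()])
for n in('rake','rake_blade','holster'):
    for d in manip.mark_of('wrist',n): print(n,np.round(d['position'],1),round(d['p'],2),np.round(onz(C,d['position'],0),4))
E
```

```text
t 3.3 tcp [ 0.5726 -0.2092  0.2013] yaw 151.36 tilt 0.06 -> shift [-30.6 -24.    1.2] turn 0.3
rake [254.  262.2] 0.85 [ 0.6345 -0.2679  0.    ]
rake_blade [254.7 161.7] 0.73 [ 0.5434 -0.2156  0.    ]
holster [ 54.  180.8] 0.92 [ 0.4651 -0.3978  0.    ]
holster [256.6 258.9] 0.69 [ 0.6326 -0.2637  0.    ]
holster [252.5 317.7] 0.59 [ 0.6909 -0.3017  0.    ]
```

View pics/w1.png

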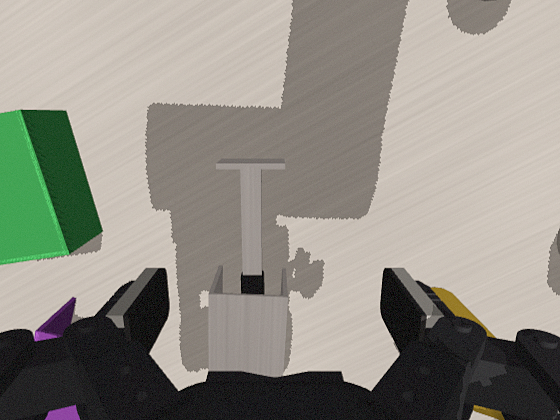

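The wrist view shows the aluminium rake: blade top edge at (217–285,160), neck along column ~252 from row 170 to 273, then the black handle entering the holster mouth. Green is at left and purple at lower left.

```bash
python3 - <<'E'
from h import *
v=np.load('C1.npy');C=(v[0],v[1],v[2],v[3:].reshape(4,4))
b=onz(C,(251,160),.036);j=onz(C,(252.5,273),.036);l=onz(C,(217,160),.036);r=onz(C,(285,160),.036)
print(b,j,np.linalg.norm(b-j),np.linalg.norm(l-r))
d=b-j;yw=np.degrees(np.arctan2(d[1],d[0]));e=r-l;print(yw,np.degrees(np.arctan2(e[1],e[0])))
u=d/np.linalg.norm(d);p=b-u*.052;print(p,u)
delta([p[0],p[1],.060],yw)
E
```

```text
[ 0.53740531 -0.21367674  0.036     ] [ 0.63077425 -0.26519924  0.036     ] 0.10664110519012025 0.0589309890060983
151.10936959554317 61.3432293021521
[ 0.58293358 -0.23879998  0.036     ] [-0.87554355  0.48313921  0.        ]
t 3.5 tcp [ 0.5732 -0.21    0.2015] yaw 151.35 tilt 0.01 -> shift [-22.4 -20.6 141.5] turn 0.2
```

>>> step_arm(targets="-22 -21 40 0;-22 -21 80 0;-22 -21 120 0;-22 -21 150 0;-22 -21 175 0;-22 -21 189 0;-22 -21 189 0;-22 -21 189 0")

```text
t: 4.3
tcp_pos: [0.5831, -0.2401, 0.0129]
tool_rot: [0.248, 0.969, -0.0, 0.001]
force: [-0.3, -0.5, 0.5]
finger_gap: 1.004
gripper_force: 0.0
```

>>> step_arm(targets="0 0 0 0;0 0 0 0;0 0 0 0;0 0 0 0;0 0 0 0;0 0 0 0;0 0 0 0", gripper=1, squeeze=80)

```text
t: 5.0
tcp_pos: [0.5828, -0.24, 0.0129]
tool_rot: [0.248, 0.969, -0.0, 0.0]
force: [-0.7, 0.6, 5.5]
finger_gap: 0.191
gripper_force: 78.6
```

>>> step_arm(targets="10 0 -6 0;35 0 -6 0;65 0 -6 0;95 0 -6 0;125 0 -6 0;145 0 -6 0;145 0 -12 0;145 0 -20 0;145 0 -20 0")

```text
t: 5.9
tcp_pos: [0.4577, -0.1718, 0.0335]
tool_rot: [0.248, 0.969, -0.001, 0.003]
force: [-0.2, -0.4, -1.2]
finger_gap: 0.191
gripper_force: 78.0
```

```bash
python3 - <<'E'
from h import *
a=np.radians(94);delta([.575+.05*np.cos(a),-.11+.05*np.sin(a),.0329],94)
# rack estimates
T=cam('top')
im=manip.snapshot('top');cv2.imwrite('pics/top1.png',im[:,:,::-1])
t=cv2.imread('pics/top0.png')
f=lambda x,y:(120+x/4,130+y/4)
for z in(.101,):
  print('front corners', [np.round(onz(T,f(*p),z),4) for p in((372,52),(396,382))],'back',[np.round(onz(T,f(*p),z),4) for p in((52,80),(68,440))])
print('shaker', np.round(onz(T,f(440,303),.09),4))
# tray rim right end / left end
print('tray',[np.round(onz(T,f(*p),.022),4) for p in((276,125),(290,240),(165,135),(178,242))])
E
```

```text
t 5.9 tcp [ 0.4577 -0.1718  0.0335] yaw 151.27 tilt 0.31 -> shift [-46.1 152.6   0.8] turn 57.3
front corners [array([0.692 , 0.0995, 0.101 ]), array([0.4266, 0.0758, 0.101 ])] back [array([0.6688, 0.3571, 0.101 ]), array([0.38  , 0.3346, 0.101 ])]
shaker [0.4904 0.0431 0.09  ]
tray [array([0.6462, 0.1916, 0.022 ]), array([0.5487, 0.1777, 0.022 ]), array([0.6375, 0.2851, 0.022 ]), array([0.5468, 0.2717, 0.022 ])]
```

>>> step_arm(targets="-10 20 -5 8;-20 60 -5 16;-30 100 -5 24;-40 140 -5 32;-46 152 -5 40;-46 152 -5 48;-46 152 -5 57;-46 152 -5 57;-46 152 -5 57;-46 152 -5 57")

```text
t: 6.95
tcp_pos: [0.569, -0.0593, 0.0372]
tool_rot: [0.68, 0.734, 0.0, 0.0]
force: [0.8, -0.2, -1.4]
finger_gap: 0.192
gripper_force: 78.3
```

```bash
python3 - <<'E'
from h import *
T=cam('top');f=lambda x,y:(120+x/4,130+y/4)
for p in((52,80),(68,440),(347,416),(325,62)): print(np.round(onz(T,f(*p),.101),4))
for p in((85,103),(332,85)): print('foot',np.round(onz(T,f(*p),0),4))
C=cam('wrist');im=manip.snapshot('wrist');cv2.imwrite('pics/w2.png',im[:,:,::-1]);np.save('C2.npy',np.r_[C[:3],C[3].ravel()])
for n in('rack','rack_front','tray','tub','shaker','rake_blade'):
    for d in manip.mark_of('wrist',n): print(n,np.round(d['position'],1),round(d['p'],2),np.round(onz(C,d['position'],0),4))
a=np.radians(94);delta([.575+.05*np.cos(a),-.11+.05*np.sin(a),.0135],94)
E
```

```text
[0.6688 0.3571 0.101 ]
[0.38   0.3346 0.101 ]
[0.3997 0.1141 0.101 ]
[0.6838 0.1373 0.101 ]
foot [0.6688 0.3603 0.    ]
foot [0.6848 0.1489 0.    ]
shaker [129.1  25.3] 0.7 [0.4938 0.0415 0.    ]
rake_blade [278.  160.9] 0.69 [ 0.5672 -0.0155  0.    ]
t 7.3 tcp [ 0.5687 -0.0591  0.0372] yaw 94.28 tilt 0.01 -> shift [-1.2  2.7 23.7] turn 0.3
```

View pics/w2.png

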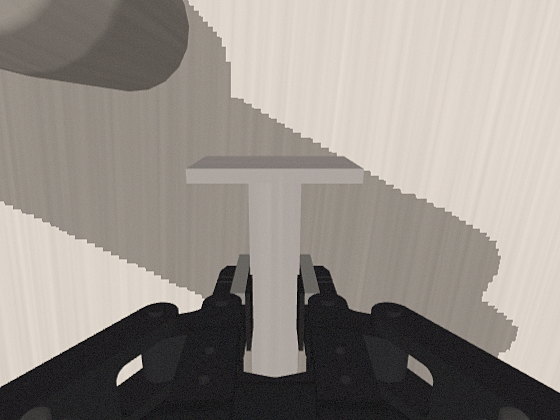

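The wrist view shows the rake held straight by its neck, blade top at (186–362,170), with the shaker's base at (130,50) well to the left. Next I set it down.

>>> step_arm(targets="-1 2 10 0;-1 2 18 0;-1 2 22 0;-1 2 24 0;-1 2 24 0;-1 2 24 0")

```text
t: 7.9
tcp_pos: [0.5707, -0.0598, 0.013]
tool_rot: [0.68, 0.733, -0.0, -0.0]
force: [0.5, 0.1, -1.0]
finger_gap: 0.194
gripper_force: 78.4
```

>>> step_arm(targets="0 0 0 0;0 0 0 0;0 0 0 0;0 0 0 0;0 0 0 0;0 0 0 0;0 0 0 0;0 0 0 0", gripper=0)

```text
t: 8.7
tcp_pos: [0.5708, -0.0598, 0.0131]
tool_rot: [0.68, 0.733, -0.0, 0.0]
force: [-0.7, -0.1, 0.9]
finger_gap: 0.999
gripper_force: 0.0
```

>>> step_arm(targets="0 0 -30 0;0 0 -70 0;0 0 -110 0;0 0 -150 0;0 0 -185 0;-30 0 -185 0;-30 0 -185 0;-30 0 -185 0")

```text
t: 9.5
tcp_pos: [0.5725, -0.0899, 0.198]
tool_rot: [0.681, 0.733, -0.0, -0.0]
force: [0.1, 0.3, -0.5]
finger_gap: 0.997
gripper_force: 0.0
```

```bash
python3 - <<'E'
from h import *
C=cam('wrist');im=manip.snapshot('wrist');cv2.imwrite('pics/w3.png',im[:,:,::-1]);np.save('C3.npy',np.r_[C[:3],C[3].ravel()])
for n in('rack','rake','tray','shaker','rake_blade'):
    for d in manip.mark_of('wrist',n): print(n,np.round(d['position'],1),round(d['p'],2),np.round(onz(C,d['position'],0),4))
delta([.579,-.2,.0135],94)
E
```

```text
rake [  0.  326.4] 0.8 [ 0.284 -0.269  0.   ]
shaker [197.3  31.3] 0.93 [0.4949 0.0411 0.    ]
rake_blade [278.7 104.3] 0.95 [ 0.5706 -0.0146  0.    ]
t 9.8 tcp [ 0.5726 -0.089   0.1975] yaw 94.32 tilt 0.09 -> shift [-111.3   -1.7  183.9] turn 0.3
```

View pics/w3.png

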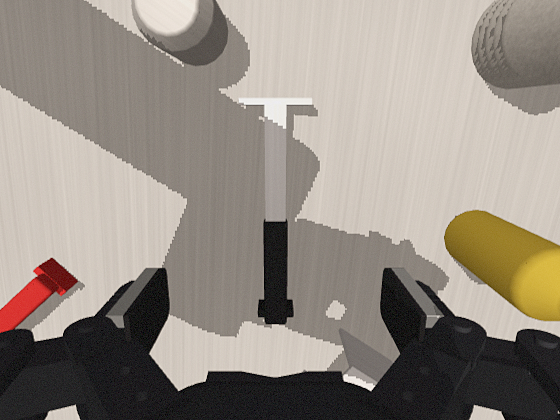

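The wrist view shows the rake flat and released: blade top at (240–313,101), handle start at row 220, tail at row 318, all clear of the holster at bottom right.

```bash
python3 - <<'E'
from h import *
v=np.load('C3.npy');C=(v[0],v[1],v[2],v[3:].reshape(4,4))
b=onz(C,(276.5,101),.036);j=onz(C,(275.7,220),.037);t=onz(C,(275.5,321),.036)
for x in(b,j,t):print(np.round(x,4))
print([np.linalg.norm((x-b)[:2]) for x in(j,t)]);d=b-j
yw=np.degrees(np.arctan2(d[1],d[0]));print(yw);u=d[:2]/np.linalg.norm(d[:2]);p=b[:2]-u*.179;print(p)
delta([p[0],p[1],.0125],yw)
E
```

```text
[ 0.5682 -0.0131  0.036 ]
[ 0.5751 -0.1146  0.037 ]
[ 0.5825 -0.2174  0.036 ]
[np.float64(0.10174752982163092), np.float64(0.20480755688916352)]
93.86571953194105
[ 0.58029253 -0.19166055]
t 9.8 tcp [ 0.5726 -0.089   0.1975] yaw 94.32 tilt 0.09 -> shift [-103.     0.2  184.9] turn 0.5
```

>>> step_arm(targets="-50 0 20 0;-101 0 60 0;-101 0 105 0;-101 0 145 0;-101 0 170 0;-101 0 185 0;-101 0 185 0;-101 0 185 0")

```text
t: 10.6
tcp_pos: [0.5814, -0.1905, 0.0139]
tool_rot: [0.68, 0.733, 0.0, 0.001]
force: [0.3, 0.7, 0.4]
finger_gap: 0.999
gripper_force: 0.0
```

>>> step_arm(targets="0 0 0 0;0 0 0 0;0 0 0 0;0 0 0 0;0 0 0 0;0 0 0 0;0 0 0 0;0 0 0 0", gripper=1, squeeze=110)

```text
t: 11.4
tcp_pos: [0.581, -0.1906, 0.0142]
tool_rot: [0.68, 0.733, 0.0, 0.001]
force: [-0.3, 0.4, 5.8]
finger_gap: 0.232
gripper_force: 108.1
```

>>> step_arm(targets="0 0 -5 0;0 0 -12 0;0 0 -22 0;0 0 -32 0;0 0 -32 0;0 0 -32 0")

```text
t: 12.0
tcp_pos: [0.5808, -0.1906, 0.0457]
tool_rot: [0.68, 0.733, 0.0, 0.001]
force: [0.1, -0.7, -1.1]
finger_gap: 0.236
gripper_force: 107.6
```

```bash
python3 - <<'E'
from h import *
C=cam('wrist');im=manip.snapshot('wrist');cv2.imwrite('pics/w4.png',im[:,:,::-1]);np.save('C4.npy',np.r_[C[:3],C[3].ravel()])
for n in('rake_blade','rake'):
    for d in manip.mark_of('wrist',n): print(n,np.round(d['position'],1),round(d['p'],2),np.round(onz(C,d['position'],.03),4))
delta([.579,-.2,.0135],94)
# expected blade top px if level & grasp 177.5 behind blade
s=manip.sense();M=R.from_quat(s['tool_rot']).as_matrix();g=np.array(s['tcp_pos'])
for dz in(-.01,-.005,0,.005): print(dz,[np.round(proj(C,g+M[:,0]*(.1775)+M[:,1]*y+[0,0,.0238+dz]),1) for y in(-.03,.03)])
E
```

```text
rake_blade [273.9  94.6] 0.45 [ 0.5747 -0.1161  0.03  ]
rake [276.   93.9] 0.62 [ 0.5756 -0.1157  0.03  ]
t 12.15 tcp [ 0.5802 -0.1903  0.0448] yaw 94.28 tilt 0.04 -> shift [-9.6 -1.9 31.3] turn 0.3
-0.01 [array([ 163. , -309.6]), array([ 383.8, -309.2])]
-0.005 [array([ 157.2, -331.7]), array([ 389.5, -331.4])]
0 [array([ 150.7, -356.3]), array([ 395.9, -355.9])]
0.005 [array([ 143.5, -383.8]), array([ 403. , -383.3])]
```

View pics/w4.png

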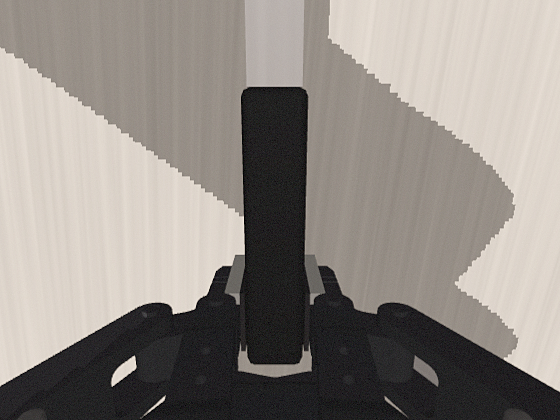

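The handle is gripped squarely: its front end is at (275,88), which puts the grasp at about rake x = -76. There may be a slight droop.

```bash
python3 - <<'E'
from h import *
delta([.627,-.185,.057],94.5)
delta([.6098,.0435,.057],94.5)
E
```

```text
t 12.15 tcp [ 0.5802 -0.1903  0.0448] yaw 94.28 tilt 0.04 -> shift [  1.8  47.  -12.2] turn -0.2
t 12.15 tcp [ 0.5802 -0.1903  0.0448] yaw 94.28 tilt 0.04 -> shift [231.   46.9 -12.1] turn -0.2
```

>>> step_arm(targets="0 0 -12 0;0 20 -12 0;0 40 -12 0;0 47 -12 0;20 47 -12 0;50 47 -12 0;80 47 -12 0;80 47 -12 0;80 47 -12 0")

```text
t: 13.05
tcp_pos: [0.6201, -0.1055, 0.0571]
tool_rot: [0.679, 0.734, -0.001, -0.001]
force: [-0.7, 0.8, -0.9]
finger_gap: 0.234
gripper_force: 107.7
```

```bash
python3 - <<'E'
from h import *
delta([.6098,.0435,.057],94.5)
s=manip.sense();M=R.from_quat(s['tool_rot']).as_matrix();g=np.array(s['tcp_pos'])
S,T=cam('side'),cam('top')
out=[]
for c,K in(('side',S),('top',T)):
    im=manip.snapshot(c)[:,:,::-1].copy(); cv2.imwrite(f'pics/{c}2.png',im)
    P=g+M[:,0]*.1785+[0,0,.0238]; q=proj(K,P); print(c,'exp blade top mid',q,'tops L/R',[np.round(proj(K,P+M[:,1]*y),1) for y in(-.03,.03)],'droop10',proj(K,P-[0,0,.01]))
    x,y=int(q[0]),int(q[1]); out.append(cv2.resize(im[y-50:y+50,x-66:x+66],None,fx=6,fy=6,interpolation=cv2.INTER_CUBIC)[:, :])
    print(x-66,y-50)
    for d in manip.mark_of(c,'rake_blade'):print(d['position'],round(d['p'],2))
o=np.vstack(out);o=cv2.resize(o,None,fx=.5,fy=.5,interpolation=cv2.INTER_AREA);cv2.imwrite('pics/c2.png',np.clip(o*1.7,0,255).astype('uint8'))
E
```

```text
t 13.05 tcp [ 0.6201 -0.1055  0.0571] yaw 94.4 tilt 0.12 -> shift [149.3   1.2   0.2] turn -0.1
side exp blade top mid [274.7791036  145.06009203] tops L/R [array([265.7, 147.2]), array([283.7, 142.9])] droop10 [274.72803975 147.3909323 ]
208 95
[271.3, 153.0] 0.8
[210.8, 385.9] 0.61
[170.6, 294.8] 0.58
top exp blade top mid [221.77965478 170.28481331] tops L/R [array([222.3, 179.4]), array([221.2, 161.2])] droop10 [222.18696708 170.76049925]
155 120
[346.6, 289.1] 0.85
[423.0, 280.4] 0.72
[222.0, 168.8] 0.7
```

View pics/c2.png

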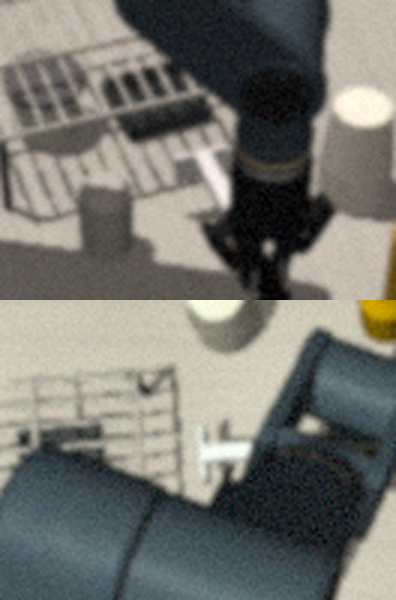

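The crop shows the blade level in front of the rack. Its top edge runs from (267,147) to (284,143) in the side view, as predicted. The tray's front wall is visible under the rack, with its foot at about (255,142)–(279,134).

```bash
python3 - <<'E'
from h import *
S=cam('side');a=np.radians(4.45);u=np.array([np.cos(a),np.sin(a)]);v=np.array([-u[1],u[0]]);rf=np.array([.5419,.1257])
print('rf',rf)
for p in((254.7,141.7),(278.7,134)):
    P=onz(S,p,0)[:2];print(P,(P-rf)@u,(P-rf)@v)
g=np.array([.6098,.0435]);b=g+.1785*v;print('blade',b,(b-rf)@u,(b-rf)@v)
E
```

```text
rf [0.5419 0.1257]
[0.5694881  0.18811945] 0.032348006134694796 0.06009074581173127
[0.65837938 0.20483452] 0.12226821887002565 0.06985843001270099
blade [0.59595035 0.2214619 ] 0.061317486875883696 0.0912794989510733
```

>>> step_arm(targets="20 1 0 0;50 1 0 0;80 1 0 0;110 1 0 0;135 1 0 0;149 1 0 0;149 1 0 0;149 1 0 0")

```text
t: 14.05
tcp_pos: [0.6118, 0.0405, 0.0572]
tool_rot: [0.68, 0.733, -0.0, 0.0]
force: [0.7, -0.1, -0.9]
finger_gap: 0.232
gripper_force: 107.7
```

>>> step_arm(targets="5 1 0 0;10 1 0 0;10 1 10 0;10 1 18 0;10 1 22 0;10 1 26 0;10 1 28 0;10 1 28 0")

```text
t: 14.85
tcp_pos: [0.6114, 0.0515, 0.0287]
tool_rot: [0.68, 0.733, -0.0, -0.0]
force: [0.4, 1.0, -1.4]
finger_gap: 0.236
gripper_force: 107.7
```

```bash
python3 - <<'E'
from h import *
delta([.61,.05,.02],94.5)
out=[]
for c,(x,y) in(('side',(265,125)),('top',(180,178))):
    im=manip.snapshot(c)[:,:,::-1]
    for d in manip.mark_of(c,'rake_blade')+manip.mark_of(c,'tray'):print(c,d['position'],round(d['p'],2),onz(cam(c),d['position'],.01))
    out.append(cv2.resize(im[y-40:y+40,x-50:x+50],None,fx=6,fy=6,interpolation=cv2.INTER_CUBIC))
cv2.imwrite('pics/c3.png',np.clip(np.vstack([cv2.resize(o,(400,300)) for o in out])*2.,0,255).astype('uint8'))
E
```

```text
t 14.85 tcp [0.6114 0.0515 0.0287] yaw 94.27 tilt 0.04 -> shift [-1.4 -1.5  8.7] turn -0.2
side [208.6, 386.4] 0.84 [ 0.25940466 -0.6041333   0.01      ]
side [171.3, 297.0] 0.66 [ 0.21067106 -0.34338218  0.01      ]
side [255.5, 129.6] 0.52 [0.58434314 0.23545875 0.01      ]
side [261.7, 131.7] 0.78 [0.60218159 0.21985079 0.01      ]
top [423.6, 282.0] 0.82 [ 0.24650705 -0.59004948  0.01      ]
top [350.2, 291.9] 0.77 [ 0.21328668 -0.34803928  0.01      ]
top [176.1, 176.4] 0.86 [0.59630208 0.23663466 0.01      ]
```

View pics/c3.png

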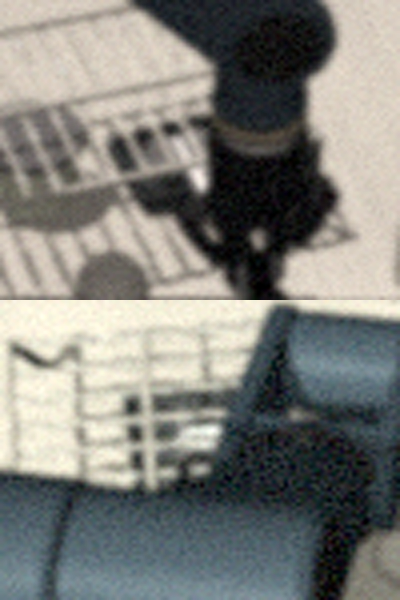

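The blade is inside the tray (side crop near (155,150), top crop near (195,435)) with no contact force. Now I lower it a bit more and pull.

>>> step_arm(targets="0 0 4 0;0 0 8 0;0 0 8 0;-8 0 8 0;-16 0 8 0;-24 0 8 0;-32 0 8 0;-40 0 8 0;-50 0 8 0;-60 0 8 0;-60 0 8 0")

```text
t: 16.25
tcp_pos: [0.6167, -0.0103, 0.0213]
tool_rot: [0.681, 0.732, 0.0, 0.001]
force: [0.2, 1.0, -0.9]
finger_gap: 0.235
gripper_force: 107.8
```

>>> step_arm(targets="-10 0 0 0;-22 0 0 0;-34 0 0 0;-46 0 0 0;-58 0 0 0;-70 0 0 0;-82 0 0 0;-94 0 0 0;-106 0 0 0;-118 0 0 0;-118 0 0 0")

```text
t: 17.35
tcp_pos: [0.6256, -0.1285, 0.0214]
tool_rot: [0.681, 0.732, 0.0, 0.001]
force: [0.5, -1.0, -0.6]
finger_gap: 0.235
gripper_force: 107.9
```

```bash
python3 - <<'E'
from h import *
delta([.61,.05,.02],94.5)
a=np.radians(4.45);u=np.array([np.cos(a),np.sin(a)]);v=np.array([-u[1],u[0]]);rf=np.array([.5419,.1257])
for c in('side','top'):
    im=manip.snapshot(c)[:,:,::-1];cv2.imwrite(f'pics/{c}4.png',im)
    for n in('tray','rake_blade'):
      for d in manip.mark_of(c,n):
        P=onz(cam(c),d['position'],0)[:2];print(c,n,np.round(d['position']),round(d['p'],2),P,(P-rf)@u,(P-rf)@v)
E
```

```text
t 17.35 tcp [ 0.6256 -0.1285  0.0214] yaw 94.19 tilt 0.14 -> shift [179.2  -2.5   1. ] turn -0.3
side tray [275. 162.] 0.69 [0.61030389 0.08024222] 0.06467064847165385 -0.05062814173136679
side rake_blade [275. 167.] 0.94 [0.60386738 0.05462624] 0.0562660285353422 -0.07566749548081331
side rake_blade [210. 387.] 0.78 [ 0.26264504 -0.60293904] -0.33494756322293484 -0.7047753668449952
side rake_blade [170. 296.] 0.71 [ 0.20759124 -0.33364112] -0.3689408255375349 -0.4320176886428334
top tray [229. 125.] 0.74 [0.77756503 0.06184527] 0.23000017362299746 -0.08194727518357345
top tray [222. 172.] 0.58 [0.61248916 0.08365151] 0.06711386095374752 -0.047398677591791526
top rake_blade [348. 289.] 0.84 [ 0.22088647 -0.34107956] -0.3562628156973858 -0.4404652649104778
top rake_blade [424. 279.] 0.61 [ 0.2553564  -0.59496617] -0.34159562498802387 -0.6962610063132577
top rake_blade [229. 169.] 0.44 [0.62251801 0.05958985] 0.07524555291857063 -0.07216592974366373
```

>>> step_arm(targets="-8 0 0 0;-16 0 0 0;-24 0 0 0;-30 0 0 0;-30 0 0 0;-30 0 0 0;-30 0 0 0;-26 0 0 0;-20 0 0 0;-20 0 0 0")

```text
t: 18.65
tcp_pos: [0.6259, -0.1446, 0.0211]
tool_rot: [0.68, 0.733, -0.0, -0.001]
force: [0.1, 0.2, -1.2]
finger_gap: 0.235
gripper_force: 108.0
```

>>> step_arm(targets="0 0 -8 0;0 0 -18 0;0 0 -30 0;0 0 -42 0;0 0 -48 0;0 0 -48 0")

```text
t: 19.25
tcp_pos: [0.6273, -0.1464, 0.071]
tool_rot: [0.68, 0.733, 0.001, 0.002]
force: [-0.0, 0.5, -0.8]
finger_gap: 0.229
gripper_force: 108.0
```

```bash
python3 - <<'E'
from h import *
# rake origin (.47,-.17), grasp at -76
a=np.radians(94.2);v=np.array([np.cos(a),np.sin(a)]);g=np.array([.465,-.165])-.076*v
delta([*g,.0142],94.2)
a=np.radians(4.45);u=np.array([np.cos(a),np.sin(a)]);v=np.array([-u[1],u[0]]);rf=np.array([.5419,.1257])
for c in('side','top'):
    im=manip.snapshot(c)[:,:,::-1];cv2.imwrite(f'pics/{c}5.png',im)
    for d in manip.mark_of(c,'tray'):
        P=onz(cam(c),d['position'],0)[:2];print(c,np.round(d['position']),round(d['p'],2),P,(P-rf)@u,(P-rf)@v)
T=cam('top');print('red',onz(T,(304,246),.02),onz(T,(350,293),.02))
E
```

```text
t 19.25 tcp [ 0.6273 -0.1464  0.071 ] yaw 94.27 tilt 0.19 -> shift [ -82.3 -163.5   56.5] turn 0.1
side [282. 166.] 0.97 [0.62739467 0.05457297] 0.0797182543623376 -0.07754606479834213
top [230. 174.] 0.92 [0.60532488 0.05388786] 0.05766184499590639 -0.07651674028814362
red [ 0.36325037 -0.19567171  0.02      ] [ 0.21060006 -0.34611441  0.02      ]
```

>>> step_arm(targets="-15 -5 0 0;-32 -25 0 0;-50 -55 0 0;-68 -90 0 0;-82 -125 5 0;-82 -163 20 0;-82 -163 40 0;-82 -163 50 0;-82 -163 55 0;-82 -163 56 0;-82 -163 56 0;-82 -163 56 0")

```text
t: 20.65
tcp_pos: [0.4705, -0.2406, 0.0142]
tool_rot: [0.68, 0.734, -0.0, 0.001]
force: [-3.6, -0.5, 6.1]
finger_gap: 0.236
gripper_force: 109.1
```

```bash
python3 - <<'E'
from h import *
delta([.47,-.24,.0142],94.2)
E
```

```text
t 20.65 tcp [ 0.4705 -0.2406  0.0142] yaw 94.38 tilt 0.08 -> shift [ 0.7 -0.5 -0. ] turn 0.2
```

>>> step_arm(targets="0 0 0 0;0 0 0 0;0 0 0 0;0 0 0 0;0 0 0 0;0 0 0 0;0 0 0 0;0 0 0 0", gripper=0)

```text
t: 21.45
tcp_pos: [0.4699, -0.2399, 0.0132]
tool_rot: [0.68, 0.733, -0.0, -0.0]
force: [0.4, -0.6, -0.3]
finger_gap: 0.997
gripper_force: 0.0
```

>>> step_arm(targets="0 0 -30 0;0 0 -70 0;0 0 -110 0;0 0 -150 0;0 0 -190 0;0 -60 -190 0;0 -60 -190 0;0 -60 -190 0")

```text
t: 22.25
tcp_pos: [0.4082, -0.2436, 0.2032]
tool_rot: [0.681, 0.732, 0.0, -0.001]
force: [0.6, 0.1, -0.3]
finger_gap: 1.001
gripper_force: 0.0
```

```bash
python3 - <<'E'
from h import *
im1=manip.snapshot('top')[:,:,::-1];im2=manip.snapshot('side')[:,:,::-1];im3=manip.snapshot('wrist')[:,:,::-1]
o=np.vstack([np.hstack([im1,im2])])
o=cv2.resize(o,(800,300),interpolation=cv2.INTER_AREA);w=cv2.resize(im3,(400,300))
cv2.imwrite('pics/fin.png',np.vstack([np.clip(o*1.5,0,255).astype('uint8'),np.hstack([w,w*0])]))
E
```

```text
(no output)
```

View pics/fin.png

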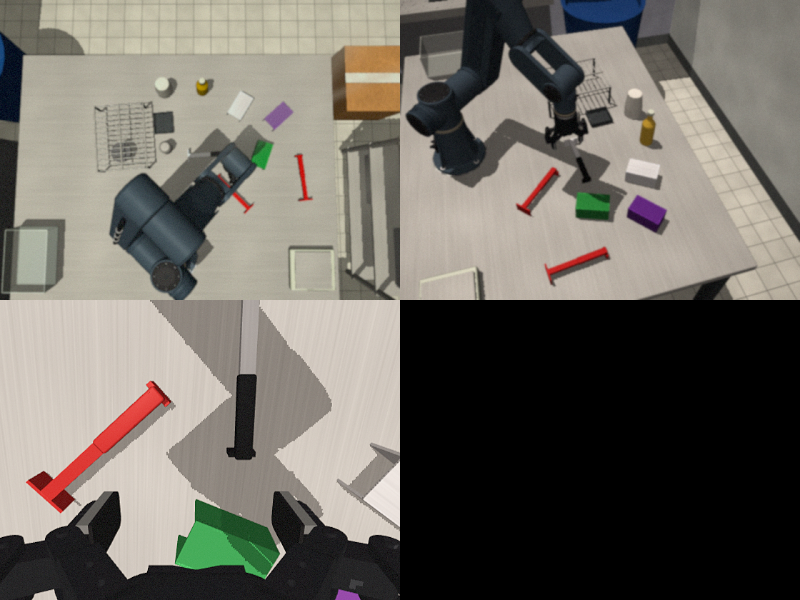

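The final view shows the tray flat in front of the rack (top panel, about (163,122)). The rake lies free and clear of the tray, rack and holster, and the shaker, tub, bottle and cups are all standing.

```bash
python3 -c "
from station import manip
print(manip.sign_off())"
```

```text
the job is handed in; nothing more can be done
None
```

The tray was raked out and lies flat in front of the rack, its centre about 77 mm out; the rake is flat on the table and let go, and the job was handed in at about 22 s (no verdict was returned).

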